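# Drop spent sample pots from a trap-bottom hopper and latch it

## Robot

A 7-joint arm with a two-finger parallel gripper is mounted at the origin on the work surface. World frame = base frame: x ahead of the robot, y to its left, z up, the work surface at z = 0. Lengths are in m, angles in rad, forces in N, time in s.
With the tool pointing down it reaches from about 0.425 to 0.95 m from the base axis. Payload 4.7 kg.
Tool frame: the origin (TCP) lies on the centre line of the jaws, within the pads' length; the fingertips stand robot.nose_length ahead of it and the grasp point (between the pads) lies 8 mm behind it (robot.nose_length is the distance from the TCP to the fingertips, in m); z points along the fingers, x is the direction in which the jaws open and shut, and the axes are right-handed (so a half turn about z gives the same grasp; the last joint's range is limited). The gripper opens to 85 mm and grips with 20 to 120 N. Pads are 22 mm wide; open, the fingers measure 114 mm over their backs; the gripper's body (76 mm by 85 mm) begins 54 mm behind the grasp point. The pads swing forward as they close: fully open they stand 13 mm farther back than shut.
Start: joints at [-0.029, 0.469, -0.049, 1.532, 0.024, 1.141, -0.082], TCP at [0.675, 0, 0.242] pointing down, gripper open.
Joint ranges: [-2.59, 2.59], [-0.33, 1.99], [-1.39, 1.29], [0.1, 2.45], [-1.04, 4.18], [0.21, 1.99], [-2.66, 2.66]. Speed limits (rad/s): [2.57, 2.57, 3.14, 3.14, 3.14, 3.14, 3.14].

## Interface

Orientations are given as [roll, pitch, yaw] about the fixed x, y, z axes, in that order (R = Rz(yaw) Ry(pitch) Rx(roll)).
In Python, from plant import robot gives the robot as it stands. Calls block until the motion is done:
- robot.goto(position, orientation): joint-space move of the TCP to a pose.
- robot.move_straight(position, vel=0.15, attitude=None, contact_N=None): straight line of the TCP; attitude=None keeps the orientation; vel is the mean speed in m/s. With contact_N (N) it stops when the force on the tool has changed by that much, and returns True; else False.
- robot.move_joints(angles): joint-space move.
- robot.grip(opening, strength=None): opening from 0.0 (shut) to 1.0 (fully open); strength is the grip in N (None keeps the last); returns when the fingers have stopped.
- robot.sleep(seconds).
- robot.inverse_kinematics(position, orientation): joint angles nearest the present ones, or None.
- robot.sense(): the state.
- robot.grab_frame(name): name is "scene" or "side" or "wrist"; returns a dict with "image" (420x560x3 uint8, red, green, blue), "range_z" (420x560 float32, m along the optical axis (not along the pixel's ray), 0 where there is no reading), "fx", "fy", "cx", "cy" (pixels), "R" (3x3) and "t" (3): a world point X has camera coordinates R X + t. Camera axes: x right, y down, z forward; pixel columns grow to the right and rows downward; lengths in m; the calibration is good to about 2 mm. A picture is of the moment at which its call begins.
A pose or a line that the arm cannot do raises robot.IKError and nothing moves.
- robot.close_job(): hands the job in, once; it reports no verdict.
The state is a dict: "t": time; "joint_pos": joint angles; "joint_velocities": joint speeds; "effort": joint torques, N m; "tcp_pos": TCP position; "tcp_rot": TCP orientation; "wrist_force": force on the tool from outside, world axes, zero at the start; "torque": the same for the moment, N m; "opening": opening from 0.0 (shut) to 1.0 (fully open).
Only numpy, scipy, OpenCV 4.12 (cv2) and the standard library are available. Lean on these libraries where they do the work, as an engineer would, in place of code of your own. Each camera call takes 0.05 s, during which the arm holds its last target. There are 200 camera calls.

## Task

The two spent sample pots in the hopper with the blue handle are finished with: swing its trap-door open with the blue lever so that both drop into the white tray below, then swing the door fully shut again and push the blue bolt home under it. Let go of everything when done; leave the yellow hopper shut and do not disturb the amber reagent bottle or the beaker.

Things in the scene. Friction and masses are not known exactly. Their poses are not given: they have to be found in the camera images.
- blue_hopper: blue-gripped hopper station, fixed (the yellow one is alike; which stands left or right varies). Base 260 mm wide; white tray x -138 to +78, y +-68, rim at z 51 mm, 4 legs at x +-85, y +-75, clear guards 131 high round its front and sides, aluminium funnel 170 mm wide, rim at z 250. Origin: under the funnel's centre, on the bench top; +x roughly away from robot, lever on the -y side, bolt on +y. Hinge line along y through x +52, z +165 mm
- blue_grip (a point): middle of the blue bar grip of the door's lever: 14 mm diameter, 70 mm long, along hopper y from -90 to -160 mm (lever at its inner end, y -96), free all round. Circles the hinge line at radius 130 mm: shut, leans 37.5 deg to +x of upright (x +131, y -128, z +268 mm in hopper frame); drawn over the top to -x (towards robot) it opens the door, up to 37.5 deg to -x. Takes 2 to 5 N
- blue_door (a joint): angle of the blue hopper's trap-door with its lever (one rigid piece): 0 shut (stop), 1.309 rad fully open (stop), the door then hanging steeply below its hinge. Stiff hinge: stays where it is left. The pots slide off past about 0.7 rad
- blue_thumb (a point): point on the axis of the blue upright bolt post, 10 mm below its top: round, 14 mm diameter, top at z 245 mm, this point at z 235, standing on the latch bolt at x -35 mm in the hopper frame; y +140 mm when withdrawn, +100 mm when fully home. 25 mm or more free all round
- blue_bolt (a joint): travel of the latch bolt towards hopper -y (inwards): 0 withdrawn (starts at 0 to 0.008), 0.040 m fully home (stop), its tip then 23 mm under the shut door; under the door from 0.017 m on. Friction 1.5 N, stays where left. Shut the door first: the bolt and the door block each other otherwise
- blue_pot1: white screw-top sample pot with a red cap, 34 mm diameter, 45 mm tall, 30 to 55 g, one of the two in the blue hopper; starts upright on the closed trap-door, its centre 21 mm to the -x side of the funnel axis; origin at the centre of its underside
- blue_pot2: white screw-top sample pot with a red cap, 34 mm diameter, 45 mm tall, 30 to 55 g, one of the two in the blue hopper; starts upright on the closed trap-door, its centre 21 mm to the +x side of the funnel axis; origin at the centre of its underside
- yellow_door (a joint): trap-door of the yellow hopper, 0 shut (its bolt is home); it must stay shut, its two pots left inside
- reagent: loose amber glass bottle, 64 mm diameter, 140 mm tall, standing beyond the hoppers; bystander; origin at the centre of its underside
- beaker: loose empty glass beaker, 70 mm across, 90 mm tall, standing beyond the hoppers; bystander; origin at the centre of its underside
Not all that is in view belongs to the job. Leave any green, pink or turquoise look-alike of the blue_pot1 alone.

How it is judged:
On the way, in this order (a step that is already met when the one before it is completed fails the run):
1. the blue trap-door is swung open and both pots lie in the tray below (value of joint blue_door above 0.5 rad and x of blue_pot1 in the frame of blue_hopper between -0.145 and 0.09 m and y of blue_pot1 in the frame of blue_hopper between -0.08 and 0.08 m and z of each of blue_pot1, blue_pot2 in the frame of blue_hopper below 0.11 m and x of blue_pot2 in the frame of blue_hopper between -0.145 and 0.09 m and y of blue_pot2 in the frame of blue_hopper between -0.08 and 0.08 m), for 0.2 s.
2. the blue trap-door is shut again (value of joint blue_door below 0.09 rad), for 0.2 s.
At the end, for the whole second after the job is handed in: both pots of the blue hopper at rest in its catch tray (x from -145 to +90 mm, y within 80 mm in the station's frame, origins below 110 mm), its trap-door shut within 0.09 rad, its bolt at least 28 of its 40 mm home (x of blue_pot1 in the frame of blue_hopper between -0.145 and 0.09 m and y of blue_pot1 in the frame of blue_hopper between -0.08 and 0.08 m and z of each of blue_pot1, blue_pot2 in the frame of blue_hopper below 0.11 m and x of blue_pot2 in the frame of blue_hopper between -0.145 and 0.09 m and y of blue_pot2 in the frame of blue_hopper between -0.08 and 0.08 m and linear speed of each of blue_pot1, blue_pot2 below 0.03 m/s and value of joint blue_door below 0.09 rad and value of joint blue_bolt above 0.028 m); the robot touches nothing.
It fails at once if the yellow trap-door is opened (over 0.1 rad) (value of joint yellow_door above 0.1 rad).
It fails at once if the reagent bottle or the beaker is moved more than 30 mm (distance of any of reagent, beaker from where it was at the start of the episode above 0.03 m).
It also fails if it takes over 54 s, if anything falls off the work surface, if the arm or the gripper's body presses on something with over 40 N, if the wrist force passes 120 N, or if a joint passes its speed limit or range.

## Working session

There is one attempt and no reset: what is moved stays moved. The work goes in short steps, each a Python script; the robot and the scene stay as the last script left them, time stands still between calls to the robot, and variables do not carry over. Pictures are saved under pics/ and viewed, about 8 in all and at most 12, crops included, and the job is handed in when it is done.

```bash
mkdir -p pics; cat > h.py <<'E'
import numpy as np, cv2
from plant import robot
def cloud(f):
    z=f["range_z"]; v,u=np.indices(z.shape)
    P=np.stack([(u-f["cx"])/f["fx"]*z,(v-f["cy"])/f["fy"]*z,z],-1)
    return (P-np.array(f["t"]))@np.array(f["R"])   # R^T (P-t)
def save(f,n): cv2.imwrite("pics/"+n+".png",f["image"][:,:,::-1])
E
python3 - <<'E'
from h import *
for c in ("scene","side"):
    f=robot.grab_frame(c); save(f,c+"0"); np.savez("pics/"+c+"0.npz",**f)
    P=cloud(f); print(c,"cam at",-np.array(f["R"]).T@f["t"])
    hsv=cv2.cvtColor(f["image"],cv2.COLOR_RGB2HSV)
    for nm,lo,hi in (("blue",(100,120,50),(125,255,255)),("yel",(22,120,80),(34,255,255))):
        n,l,s,ce=cv2.connectedComponentsWithStats(cv2.inRange(hsv,lo,hi))
        for i in range(1,n):
            if s[i,4]>40:
                q=P[(l==i)&(f["range_z"]>0)]
                print(nm,s[i],ce[i].round(),np.median(q,0).round(3),q.min(0).round(3),q.max(0).round(3))
print(robot.nose_length,robot.sense()["tcp_rot"])
a=cv2.imread("pics/scene0.png");b=cv2.imread("pics/side0.png")
cv2.imwrite("pics/both0.png",cv2.resize(np.vstack([a,b]),None,fx=.71,fy=.71))
E
```

```text
scene cam at [1.17033029 0.02821413 0.81064746]
blue [473  22  18  46 181] [482.  44.] [0.024 0.62  0.247] [0.013 0.615 0.172] [0.033 0.629 0.304]
blue [420 136  14  35 138] [426. 153.] [0.451 0.366 0.207] [0.442 0.362 0.153] [0.454 0.373 0.247]
blue [292 174  37   8 236] [310. 177.] [0.6   0.098 0.273] [0.593 0.063 0.265] [0.606 0.13  0.278]
blue [   0  216   35   44 1105] [ 17. 238.] [ 0.56  -0.553  0.045] [ 0.493 -0.594  0.004] [ 0.587 -0.533  0.078]
yel [ 89 174  39   7 228] [108. 177.] [ 0.599 -0.271  0.273] [ 0.591 -0.305  0.267] [ 0.604 -0.237  0.277]
side cam at [0.0441814  0.5781062  0.85331016]
blue [408 121  48  47 878] [431. 147.] [ 0.521 -0.563  0.047] [ 0.483 -0.746  0.004] [ 0.583 -0.531  0.072]
blue [235 173  28  18 149] [248. 181.] [0.592 0.099 0.272] [0.586 0.061 0.266] [0.601 0.131 0.276]
blue [187 310  14  39 292] [193. 329.] [0.439 0.37  0.206] [0.436 0.362 0.152] [0.449 0.375 0.246]
yel [349 106  19  15 104] [358. 113.] [ 0.59  -0.273  0.272] [ 0.584 -0.587  0.088] [ 0.773 -0.237  0.276]
yel [357 193  10  36 160] [362. 209.] [ 0.413 -0.051  0.209] [ 0.408 -0.063  0.155] [ 0.423 -0.047  0.246]
0.011 [3.14152426e+00 1.71575190e-03 6.67439465e-05]
```

View pics/scene0.png

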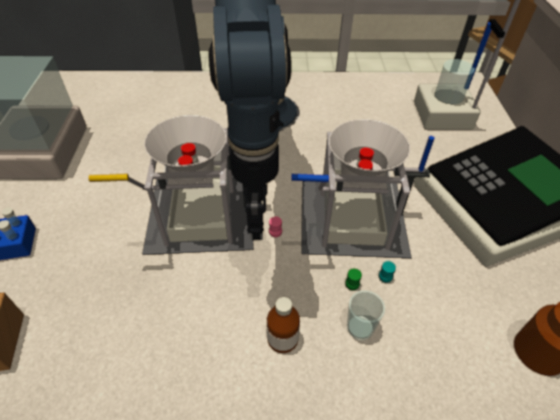

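View pics/side0.png

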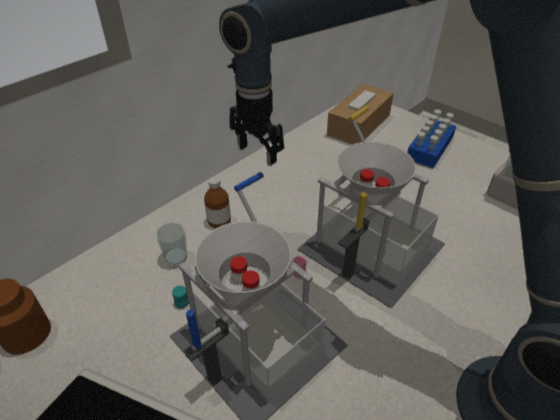

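Two hoppers are visible. The blue one is image-right in scene: grip at (310,177), bolt post at (426,153), funnel at (368,150). The yellow one is image-left: grip (108,177). The amber bottle is at (284,325), the beaker at (365,315), and the pink, green and turquoise pots stand on the bench. Next I fit the frame.

```bash
cat > /tmp/fit.py <<'E'
from h import *
for c,(u0,u1,v0,v1),gb,pb in (("scene",(320,415,110,190),(292,174,37,8),(420,136,14,35)),("side",(190,300,215,320),(235,173,28,18),(187,310,14,39))):
    f=np.load(f"pics/{c}0.npz"); P=cloud(f)
    Q=P[v0:v1,u0:u1].reshape(-1,3); Q=Q[(abs(Q[:,2]-.249)<.003)]
    Q=Q[abs(np.hypot(Q[:,0]-.48,Q[:,1]-.225)-.085)<.025]
    x,y=Q[:,0],Q[:,1]; s=np.linalg.lstsq(np.c_[2*x,2*y,np.ones_like(x)],x*x+y*y,rcond=None)[0]
    print(c,"rim",len(Q),s[:2].round(4),np.sqrt(s[2]+s[0]**2+s[1]**2).round(4))
    hsv=cv2.cvtColor(f["image"],cv2.COLOR_RGB2HSV); m=cv2.inRange(hsv,(100,120,50),(125,255,255))>0
    cam=-f["R"].T@f["t"]
    for n,(a,b,w,h) in (("grip",gb),("post",pb)):
        q=P[b:b+h,a:a+w][m[b:b+h,a:a+w]]; q=q[abs(q-np.median(q,0)).max(1)<.06]
        v=cam-q.mean(0); 
        if n=="post": v[2]=0; 
        else: v[1]=0
        v/=np.linalg.norm(v); ce=q.mean(0)-v*7*.00079*1000/1000
        l=cv2.fitLine(q.astype(np.float32),cv2.DIST_HUBER,0,.01,.01).ravel()
        print(n,ce.round(4),"dir",l[:3].round(3),"yaw",np.degrees(np.arctan(-l[0]/l[1])).round(2),q.min(0).round(3),q.max(0).round(3))
E
python3 /tmp/fit.py
python3 - <<'E'
import cv2
a=cv2.imread("pics/scene0.png")[110:260,280:450]
cv2.imwrite("pics/crop1.png",cv2.resize(a,None,fx=4,fy=4))
E
```

```text
scene rim 489 [0.4728 0.228 ] 0.0816
grip [0.5957 0.0974 0.2689] dir [ 0.06   0.998 -0.018] yaw -3.42 [0.593 0.063 0.265] [0.606 0.13  0.278]
post [0.4455 0.3687 0.2057] dir [-0.006  0.001  1.   ] yaw 77.39 [0.442 0.362 0.153] [0.454 0.373 0.247]
side rim 558 [0.471  0.2283] 0.0821
grip [0.5958 0.098  0.2679] dir [0.064 0.998 0.   ] yaw -3.69 [0.586 0.061 0.266] [0.601 0.131 0.276]
post [0.4452 0.3669 0.2059] dir [ 0.026 -0.02   0.999] yaw 52.38 [0.436 0.362 0.152] [0.449 0.375 0.246]
```

View pics/crop1.png

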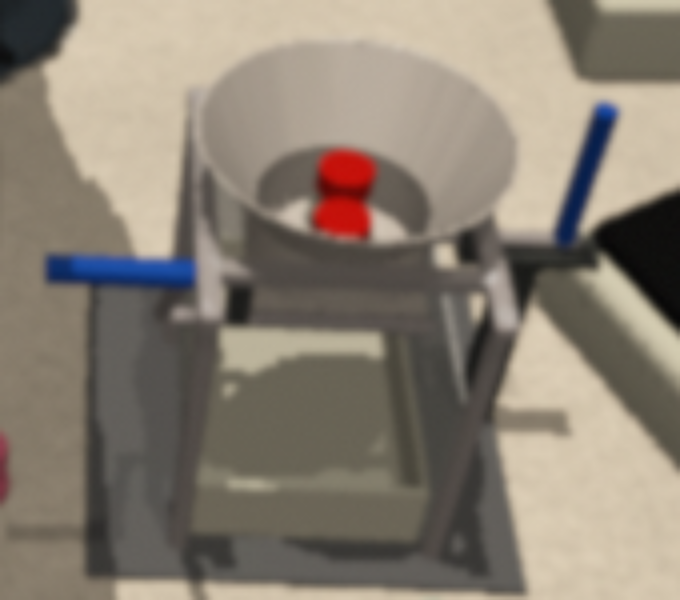

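Crop: blue bar grip at left (120,270 in the crop), blue bolt post at right (585,175), and two red caps in the funnel. This is the blue hopper. Frame: origin ≈ (0.472, 0.230), yaw ≈ -3.5°, consistent across the rim, grip and post. Next I grip the bar and open the door.

```bash
cat >> h.py <<'E'
YAW=np.radians(-3.5); EX=np.array([np.cos(YAW),np.sin(YAW),0]); EY=np.array([-np.sin(YAW),np.cos(YAW),0])
O=np.array([.472,.230,0]); DOWN=[np.pi,0,YAW]
G0=np.array([.5957,.0977,.2683])
def W(x,y,z): return O+EX*x+EY*y+np.array([0,0,z])
def grip_tcp(th,out=.007):      # th: door angle
    a=np.radians(37.5); H=G0-.130*(np.sin(a)*EX+np.array([0,0,np.cos(a)]))
    p=H+.130*(np.sin(a-th)*EX+np.array([0,0,np.cos(a-th)]))
    return p-EY*out-np.array([0,0,.008])
def st(m=""):
    s=robot.sense(); print(m,"t%.1f"%s["t"],np.round(s["tcp_pos"],4),"F",np.round(s["wrist_force"],1),"op%.3f"%s["opening"])
E
python3 - <<'E'
from h import *
for th in (0,.6,1.27): assert robot.inverse_kinematics(grip_tcp(th),DOWN) is not None,th
assert robot.inverse_kinematics(W(-.035,.118,.233),DOWN) is not None
p=grip_tcp(0); up=np.array([0,0,.08])
robot.move_straight([.66,.02,.36],vel=.25); robot.goto(p+up,DOWN); robot.grip(.6,20); st("above")
print(robot.move_straight(p,vel=.1,contact_N=10)); st("down")
robot.grip(0,20); st("gripped")
f=robot.grab_frame("side"); save(f,"grip")
E
```

```text
above t1.6 [0.5956 0.0902 0.3402] F [ 0.5 -0.4  0.7] op0.600
False
down t2.6 [0.5958 0.0908 0.261 ] F [ 0.1 -0.  -0.1] op0.598
gripped t3.0 [0.596  0.0907 0.2611] F [0.5 0.5 2.8] op0.155
```

View pics/grip.png

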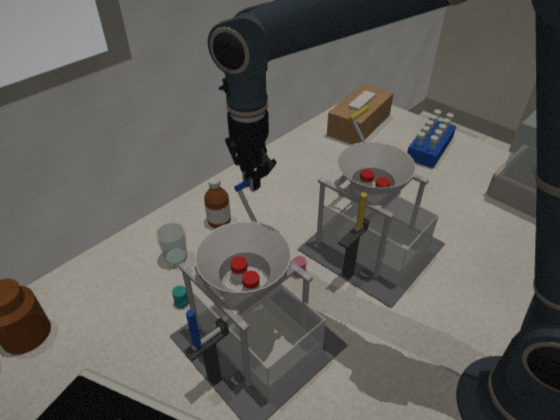

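The gripper holds the blue bar at about (245,182). The opening of 0.155 ≈ 13 mm matches the 14 mm bar. Now I swing the door open.

```bash
python3 - <<'E'
from h import *
for th in np.linspace(0,1.28,9)[1:]:
    robot.move_straight(grip_tcp(th),vel=.1); st("%.2f"%th)
    F=np.linalg.norm(robot.sense()["wrist_force"])
    if F>30: print("stop"); break
robot.sleep(.6)
f=robot.grab_frame("side"); g=robot.grab_frame("scene")
cv2.imwrite("pics/open.png",cv2.resize(np.hstack([f["image"][140:420,120:400],g["image"][80:360,240:520]])[:,:,::-1],(800,400)))
E
```

```text
0.16 t3.4 [0.5784 0.0918 0.2731] F [ 0.3 -0.5  7.7] op0.157
0.32 t3.8 [0.5595 0.0929 0.2816] F [ 0.  -1.5 10.3] op0.154
0.48 t4.1 [0.5385 0.0941 0.2862] F [-1.2 -1.1  9.7] op0.155
0.64 t4.5 [0.5169 0.0954 0.2874] F [-3.1  0.1  8.3] op0.152
0.80 t4.8 [0.4957 0.0967 0.2851] F [-4.8 -0.3  4.1] op0.152
0.96 t5.2 [0.4761 0.0979 0.2804] F [-2.7  0.1  2.4] op0.152
1.12 t5.6 [0.4572 0.0991 0.2726] F [-1.5 -0.4 -0.6] op0.154
1.28 t5.9 [0.4398 0.1002 0.2617] F [ 1.8 -0.1 -5.2] op0.157
```

View pics/open.png

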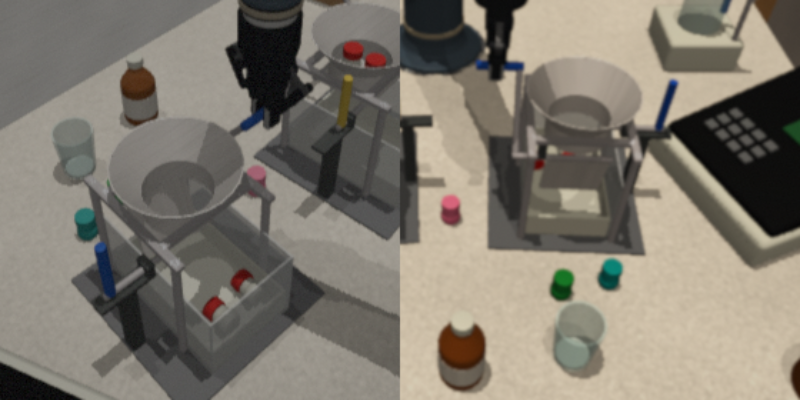

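Left view: both red-capped pots lie in the tray at (214,308) and (243,281), and the funnel is empty. Now I shut the door, release, and push the bolt home.

```bash
python3 - <<'E'
from h import *
for th in np.linspace(1.28,0,9)[1:]:
    robot.move_straight(grip_tcp(th),vel=.1)
    F=np.linalg.norm(robot.sense()["wrist_force"])
    if F>30: print("stop"); break
st("shut")
print(robot.move_straight(grip_tcp(-.04),vel=.05,contact_N=12)); st("pressed")
robot.grip(.6); st("released")
robot.move_straight(robot.sense()["tcp_pos"]+np.array([0,0,.1]),vel=.2)
f=robot.grab_frame("scene"); P=cloud(f); m=cv2.inRange(cv2.cvtColor(f["image"],cv2.COLOR_RGB2HSV),(100,120,50),(125,255,255))>0
q=P[m]; q=q[(abs(q[:,:2]-[.6,.098])<.05).all(1)&(q[:,2]>.2)]; print("grip med",np.median(q,0).round(4),"(before .600 .098 .273)")
g=robot.grab_frame("side")
cv2.imwrite("pics/shut.png",cv2.resize(np.hstack([g["image"][140:420,120:400],f["image"][80:360,240:520]])[:,:,::-1],(800,400)))
E
```

```text
shut t9.5 [0.5954 0.091  0.2596] F [ 0.5  2.2 -1.2] op0.152
False
pressed t9.7 [0.597  0.0909 0.258 ] F [-9.7  0.9  7.9] op0.155
released t10.2 [0.5995 0.0902 0.2569] F [0.3 0.6 1.1] op0.599
grip med [0.6005 0.0984 0.2732] (before .600 .098 .273)
```

View pics/shut.png

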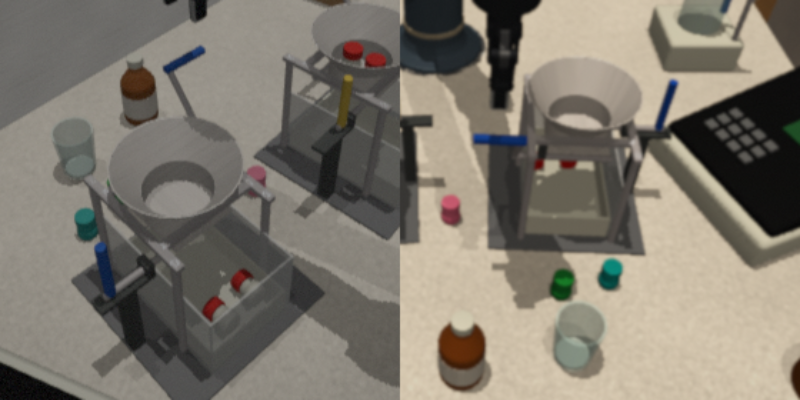

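The door is shut (white floor visible in the funnel, grip back at its start position), and both pots are still in the tray. Bolt next.

```bash
python3 - <<'E'
from h import *
robot.grip(0); robot.goto(W(-.035,.180,.36),DOWN)
print(robot.move_straight(W(-.035,.180,.231),vel=.15,contact_N=8)); st("down")
print(robot.move_straight(W(-.035,.105,.231),vel=.04,contact_N=9)); st("pushed")
print("hopper y",(robot.sense()["tcp_pos"]-O)@EY)
robot.move_straight(W(-.035,.180,.231),vel=.15); robot.move_straight(W(-.035,.200,.38),vel=.2); st("clear")
f=robot.grab_frame("scene"); g=robot.grab_frame("side")
for c,k in (("scene",f),("side",g)):
    P=cloud(k); m=cv2.inRange(cv2.cvtColor(k["image"],cv2.COLOR_RGB2HSV),(100,120,50),(125,255,255))>0
    q=P[m]; q=q[(abs(q[:,:2]-[.445,.345])<.05).all(1)&(q[:,2]>.14)]; print(c,"post",((np.median(q,0)-O)@EY).round(4) if len(q) else None)
cv2.imwrite("pics/bolt.png",cv2.resize(np.hstack([g["image"][140:420,120:400],f["image"][80:360,240:520]])[:,:,::-1],(800,400)))
E
```

```text
False
down t13.8 [0.4487 0.4122 0.2321] F [ 0.5 -0.7  0.1] op0.001
True
pushed t15.3 [0.4442 0.3491 0.2311] F [0.9 1.9 1.8] op0.005
hopper y 0.11716764669690924
clear t16.7 [0.4491 0.4307 0.3786] F [ 0.4 -0.3 -0.2] op-0.002
scene post 0.0981
side post 0.1001
```

View pics/bolt.png

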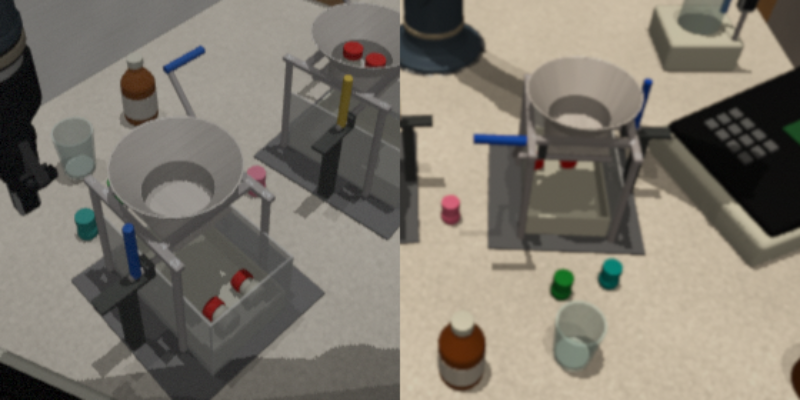

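The bolt is fully home (post at y ≈ 0.10), the door is shut, the pots are in the tray, and the arm is clear of everything.

```bash
python3 -c "
from plant import robot
robot.close_job()"
```

```text
the job is handed in; nothing more can be done
```

I emptied the blue hopper, shut its door again and pushed its bolt home, then handed the job in at about 17 s of the 54 s allowed. The hand-in reports no verdict, so this rests on my own checks.

- **Pots:** both red-capped pots lay in the white tray in the last side view, and the blue funnel was empty.
- **Door:** the lever grip came back to where it started, within 1 mm, so the door is shut.
- **Bolt:** the two cameras put the bolt post at y 98 and 100 mm in the hopper frame, where fully home is 100 mm. The push ended on its stop.
- **Everything else:** the gripper was clear of everything. The yellow hopper's pots were still inside, and the reagent bottle and beaker looked unmoved. I judged these by eye from the pictures.

The highest wrist force I read was about 13 N. No check failed or disagreed.

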